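# Move a hot circuit board from preheater to cooling block with a spatula

### The arm

A 6-joint arm with a two-finger parallel gripper is mounted at the origin on the work surface. World frame = base frame: x ahead of the robot, y to its left, z up, the work surface at z = 0. Lengths are in m, angles in rad, forces in N, time in s.
With the tool pointing down it reaches from about 0.325 to 0.775 m from the base axis. Payload 5.5 kg.
Tool frame: the origin (TCP) lies midway between the tips of the shut fingers; the grasp point (between the pads) lies 19 mm behind it (ctrl.grip_point_offset is the distance from the TCP to the grasp point, in m); z points along the fingers, y is the line along which they close (so a half turn about z gives the same grasp; the last joint's range is limited). The gripper opens to 88 mm and grips with 3 to 60 N. Pads are 20 mm wide; open, the fingers measure 115 mm over their backs; the gripper's body (75 mm by 178 mm) begins 61 mm behind the grasp point.
Start: joints at [-1.181, 0.091, 1.231, -0, 1.82, -0.057], TCP at [0.259, -0.541, 0.223] pointing down, gripper open.
Joint ranges: [-2.87, 2.87], [-0.86, 2.18], [0.17, 2.46], [-1.51, 4.65], [0.06, 2.69], [-2.65, 2.65]. Speed limits (rad/s): [2.57, 2.57, 3.01, 3.14, 3.14, 3.14].

### API

Orientations are given as a rotation vector (axis times angle).
In Python, from rig import ctrl gives the robot as it stands.
- The arm moves only by the tool carry_out, never from a script. Its argument "moves" is a list of rows, each an object with "offset": the shift along the tool's x, y, z in m, a list of three; "dr": the turn, a rotation vector about the tool's x, y, z in rad, a list of three. In form: [{"offset": [x, y, z], "dr": [rx, ry, rz]}, ...]. A call has 1 to 8 rows; each row shifts and turns the commanded pose from where the row before left it, along the tool's axes as they then stand; what a row does not reach is not made up. A row lasts 1/10 s, in which the tool goes at most 50 mm and 8.59 degrees, less where a joint would pass 70% of its speed; a pose out of reach is approached as far as the arm can. A call with a gripper value outside its range is refused whole. "fingers" is the finger opening in m, from 0 to 0.0878, set as the call begins (left out, the last holds). The fingers move at their own pace and stop on an object; "squeeze" is the grip in N (left out, the last holds). Time passes only in rows, so rows that do not move let the fingers close. It gives the time, the measured TCP pose, the force, the opening and the grip force at its end, in the units of the state.
- ctrl.get_state(): the state, without advancing time (a new reading comes with each control period).
- ctrl.grab_frame(name): name is "scene" or "top"; returns a dict with "img" (480x640x3 uint8, red, green, blue), "fov_y" (degrees; the focal length in pixels is half the picture's height over the tangent of half this angle, whatever the lens; pixels are square), "cx", "cy" (the principal point, pixels), "view" (4x4, takes a point from world to camera coordinates). Camera axes: x right, y down, z forward; pixel columns grow to the right and rows downward; lengths in m; the calibration is good to about 2 mm. A picture is of the moment at which its call begins. There is no depth.
- ctrl.job_done(): hands the job in; it is judged then, once.
The state is a dict: "time_s": time; "joints": joint angles; "joint_vel": joint speeds; "effort": joint torques, N m; "eef_pos": TCP position; "eef_rot": TCP orientation; "force": force on the tool from outside, world axes, zero at the start; "ft_torque": the same for the moment, N m; "grip_width": opening from 0.0 (shut) to 1.0 (fully open); "grasp_force": force on a finger pad.
Only numpy, scipy, OpenCV 4.12 (cv2) and the standard library are available. Lean on these libraries where they do the work, as an engineer would, in place of code of your own. Each camera call takes 0.05 s, during which the arm holds its last target. There are 200 camera calls.

### The job

The circuit board on the preheater is hot: pick up the spatula by its black grip, slide its blade under the board between the standoffs and lift the board off, without touching it with the gripper and keeping it level. Set it down gently in the middle of the aluminium cooling block, square to it and standing on all four standoffs, and draw the spatula out. Lay the spatula back with its blade flat on the middle of the orange pad, let go, and leave everything else on the bench where it is.

Things in the scene. Friction and masses are not known exactly. Their poses are not given: they have to be found in the camera images.
- spatula: Loose steel spatula, 130 g, black grip with gold bands. Blade flat, 100 mm long (x), 48 wide (y), 2 thick; starts flat on the orange pad, stands so by itself. Origin: centre of blade underside; x towards its front edge, z up. From x -46 mm the handle rises backwards at 27.5 deg (0.48 rad): steel neck, then 20 to 105 mm along it a straight grip 18 mm wide (y), 14 thick.
- spatula_grip (a point): Middle of the spatula's black grip, 55 mm up the handle; in the spatula's frame x -95, y 0, z +28 mm. Gripped here square to the handle, fingers closing along the spatula's y, the tool is 27.5 deg off vertical, the gripper's body leaning back, away from the blade.
- spatula_tip (a point): Middle of the blade's front edge, 50 mm ahead of the blade's centre, at half its thickness.
- board: Loose green circuit board, about 120 g, 120 mm (x) by 90 (y), 3 thick, on four brass standoffs 8 mm diameter, 9 high, at x +-52, y +-38: its flat underside is 9 mm above what it stands on. Parts on top reach 24 mm above the feet. Origin: its centre at the level of the feet; z up. Starts on the preheater's top, its x within about 0.1 rad of the preheater's.
- preheater: Fixed violet-blue preheater, left or right, 190 mm (x) by 150 (y), flat dark top 40 mm above the bench. Origin: centre of underside. Its front (display, yellow knob) faces -x, to the robot, and is open. Over it a grey lamp bar at x -75 to -45, 205 to 230 mm above the bench, 150 wide, hangs on two 10 mm side arms (y +-68) from posts at the back (x +86).
- cooler: Fixed finned aluminium cooling block, 180 mm (x) by 150 mm (y), flat bare top 30 mm above the bench. Origin: centre of its underside; its x points away from the robot. It stands on the other side of the pad from the preheater.
- pad: Fixed orange silicone pad, 120 mm (x) by 64 mm (y), 4 mm thick, the spatula's place, in the middle of the bench. Origin: centre of its underside; x away from the robot.
- blue_driver: Bystander: screwdriver with a blue handle, 180 mm long, lying on the bench to the left.
- gold_driver: Bystander: screwdriver with a brass-coloured handle, 200 mm long, lying on the bench to the right.
- spool: Bystander: upright solder spool, 60 mm diameter, 46 mm high, on the bench to the left. Origin: centre of its underside.
- motor: Bystander: small drone motor, 32 mm diameter, 32 mm high with its shaft, standing behind the orange pad. Origin: centre of its underside.
- flux_jar: Bystander: amber jar with white cap, 48 mm diameter, 55 mm high, on the right. Origin: centre of its underside.
Not all that is in view belongs to the job. Several things have the shape of the pad; the one meant has the colours described above.

How it is judged:
On the way, in this order (a step that is already met when the one before it is completed fails the run):
1. the board is lifted off the preheater on the spatula (contact force between spatula and board above 0.3 N and z of board in the frame of preheater above 0.048 m and contact force between board and preheater below 0.05 N), for 0.2 s.
2. the board stands in the middle of the cooling block, free of the spatula (x of board in the frame of cooler between -0.025 and 0.025 m and y of board in the frame of cooler between -0.025 and 0.025 m and z of board in the frame of cooler between 0.027 and 0.033 m and angle between board's own z axis and vertical below 0.06 rad and angle between the x axis of board and the x axis of cooler, either way round below 0.3 rad and contact force between spatula and board below 0.05 N and horizontal distance between spatula and board above 0.09 m), for 0.2 s.
At the end, for the whole second after the job is handed in: Board level at rest on its standoffs on the cooling block, centred within 25 mm along each block axis, square within 17 deg; spatula free of it, released and at rest, blade flat on the orange pad, its centre within 35 mm (pad x) and 30 mm (pad y) of the pad's (x of board in the frame of cooler between -0.025 and 0.025 m and y of board in the frame of cooler between -0.025 and 0.025 m and z of board in the frame of cooler between 0.027 and 0.033 m and angle between each of board, spatula's own z axis and vertical below 0.06 rad and angle between the x axis of board and the x axis of cooler, either way round below 0.3 rad and contact force between spatula and board below 0.05 N and x of spatula in the frame of pad between -0.035 and 0.035 m and y of spatula in the frame of pad between -0.03 and 0.03 m and height (world z) of spatula below 0.008 m and linear speed of each of board, spatula below 0.02 m/s and contact force between spatula and the fingers below 0.05 N); the robot touches nothing.
It fails at once if the gripper or arm touches the hot board (contact force between any of the fingers, the arm and board above 0.5 N).
It fails at once if the board tips by more than 20 deg (angle between board's own z axis and vertical above 0.35 rad).
It fails at once if the board is dropped or slammed on the cooling block (over 15 N) (contact force between board and cooler above 15 N).
It fails at once if a bystander is moved by more than 20 mm (distance of any of blue_driver, gold_driver, spool, motor, flux_jar from where it was at the start of the episode above 0.02 m).
It also fails if it takes over 67 s, if anything falls off the work surface, if the arm or the gripper's body presses on something with over 40 N, if the wrist force passes 120 N, or if a joint passes its speed limit or range.

## Working session

There is one attempt and no reset: what is moved stays moved. The work goes in short steps, Python scripts to look and compute and a tool call to move; the robot and the scene stay as the last step left them, time stands still between calls to the robot, and variables do not carry over. Pictures are saved under pics/ and viewed, at most 10 in all, crops included, and the job is handed in when it is done.

Besides the shell and the picture viewer there is one more tool, called after "Call:" by a JSON object that holds its "name" and its "arguments". carry_out: Moves the arm, as the interface text tells. Its arguments: {"type":"object","properties":{"moves":{"type":"array"},"fingers":{"type":"number"},"squeeze":{"type":"number"}},"required":["moves"]}

```bash
ls; mkdir -p pics
python3 - <<'E'
from rig import ctrl
import cv2,numpy as np
np.set_printoptions(precision=4,suppress=True)
for n in("scene","top"):
    f=ctrl.grab_frame(n); cv2.imwrite(f"pics/{n}0.png",f["img"][:,:,::-1]); print(n,f["fov_y"],f["cx"],f["cy"]); print(np.array(f["view"]))
print(ctrl.get_state(), ctrl.grip_point_offset)
E
```

```text
pics
scene 46.66812022796332 318.4716794235064 240.83977117836386
[[-0.052   0.9986 -0.0018  0.0414]
 [ 0.843   0.043  -0.5362 -0.454 ]
 [-0.5354 -0.0294 -0.8441  1.5356]
 [ 0.      0.      0.      1.    ]]
top 43.27674118428733 322.03250656880505 234.99288886397906
[[ 0.0225 -0.9997  0.0099 -0.0153]
 [-0.9907 -0.0236 -0.134   0.5817]
 [ 0.1341 -0.0067 -0.9909  1.4423]
 [ 0.      0.      0.      1.    ]]
{'time_s': 0.1, 'joints': array([-1.1807,  0.0918,  1.2318, -0.    ,  1.8198, -0.0567]), 'joint_vel': array([-0.0003, -0.0026, -0.0015, -0.0004,  0.0005, -0.0001]), 'effort': array([  0.0042, -44.7856, -40.7571,   0.0698,   0.0284,  -0.0001]), 'eef_pos': array([ 0.2591, -0.5408,  0.2216]), 'eef_rot': array([-3.0618, -0.6956,  0.0005]), 'force': array([ 0.1618, -0.081 ,  0.1326]), 'ft_torque': array([ 0.0189, -0.0036,  0.018 ]), 'grasp_force': 0.0, 'grip_width': 1.0035965558701978} 0.0187
```

View pics/scene0.png

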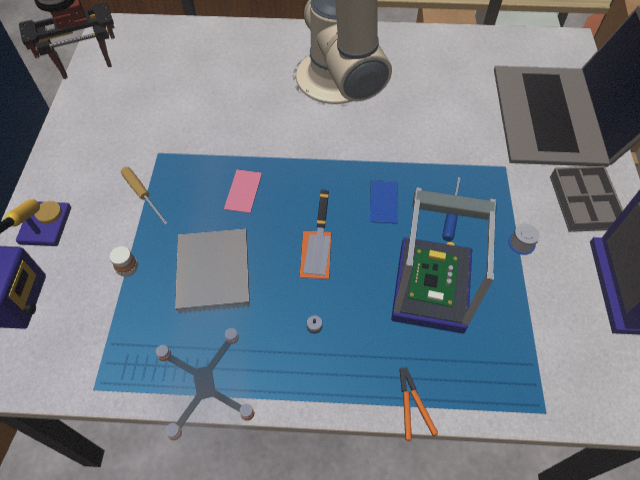

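View pics/top0.png

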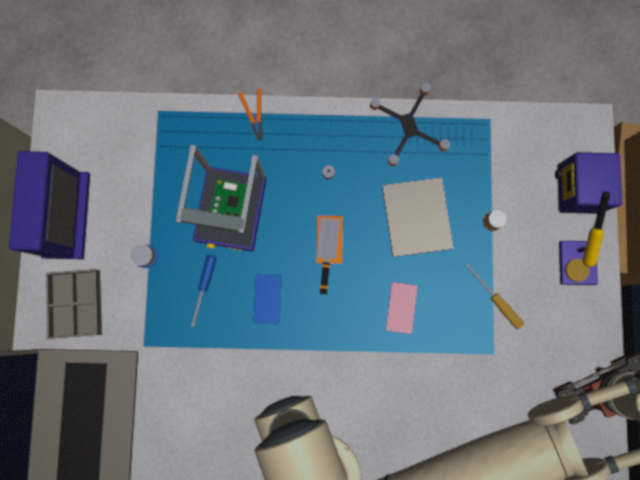

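Top view: the orange pad is at (330,240) with the spatula on it. The pink pad (402,308) and the blue pad (267,298) have the same shape but the wrong colour, so orange is the one meant. The preheater with the board is on the left (230,205) and the cooler is at (418,217). I'll confirm this in enlarged crops.

Run:
```python
import cv2
a=cv2.imread("pics/top0.png")[140:300,170:460]; cv2.imwrite("pics/topc.png",cv2.resize(a,None,fx=2.75,fy=2.75,interpolation=cv2.INTER_CUBIC))
a=cv2.imread("pics/scene0.png")[175:340,170:500]; cv2.imwrite("pics/scenec.png",cv2.resize(a,None,fx=2.4,fy=2.4,interpolation=cv2.INTER_CUBIC))
```

```text
(no output)
```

View pics/topc.png

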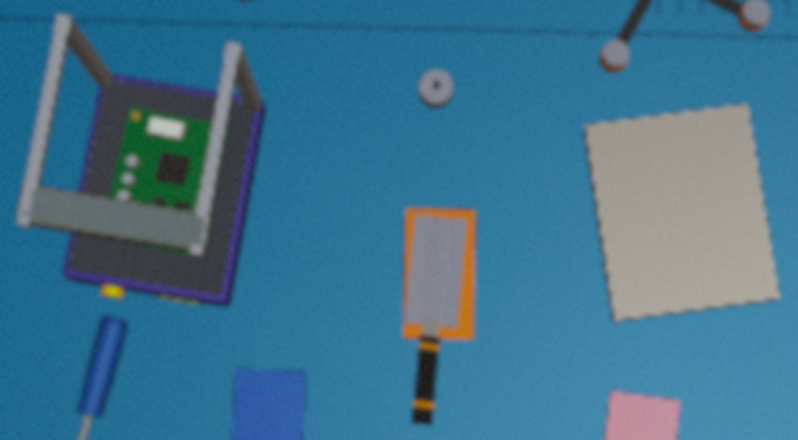

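View pics/scenec.png

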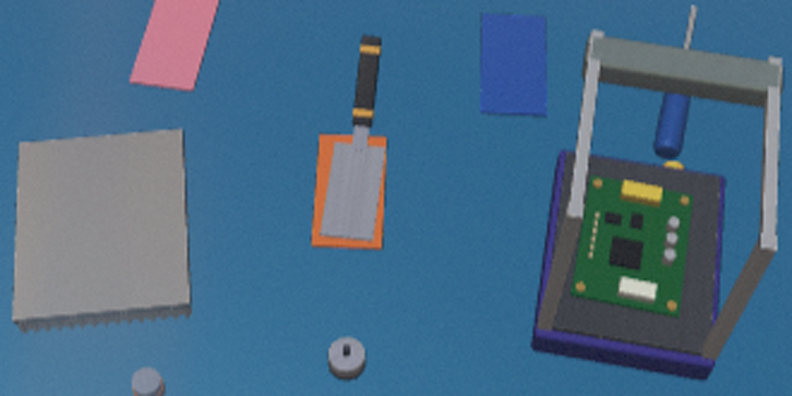

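Confirmed. The spatula lies on the orange pad: scene crop pad corners (319,135), (386,138), (382,247), (312,245), blade below its grip. The board is on the preheater in the scene crop: (585,177), (693,188), (680,318), (571,300). Next I'll convert the pixels to positions and triangulate.

```bash
cat > h.py <<'E'
import numpy as np, pickle
from rig import ctrl
np.set_printoptions(precision=4,suppress=True)
V={"scene":(46.66812022796332,318.4717,240.8398,np.array([[-0.052,0.9986,-0.0018,0.0414],[0.843,0.043,-0.5362,-0.454],[-0.5354,-0.0294,-0.8441,1.5356]])),
"top":(43.27674118428733,322.0325,234.9929,np.array([[0.0225,-0.9997,0.0099,-0.0153],[-0.9907,-0.0236,-0.134,0.5817],[0.1341,-0.0067,-0.9909,1.4423]]))}
def ray(c,p):
    fv,cx,cy,M=V[c]; f=240/np.tan(np.radians(fv)/2)
    R,t=M[:,:3],M[:,3]; d=R.T@np.array([(p[0]-cx)/f,(p[1]-cy)/f,1]); return -R.T@t,d
def pl(c,p,z):
    o,d=ray(c,p); return o+d*(z-o[2])/d[2]
def tri(ps,pt):
    o1,d1=ray("scene",ps);o2,d2=ray("top",pt)
    s=np.linalg.lstsq(np.c_[d1,-d2],o2-o1,rcond=None)[0]
    a,b=o1+s[0]*d1,o2+s[1]*d2; return (a+b)/2,np.linalg.norm(a-b)
S=lambda x,y:(x/2.4+170-.3,y/2.4+175-.3)
T=lambda x,y:(x/2.75+170-.3,y/2.75+140-.3)
E
python3 - <<'E'
from h import *
def show(n,c,pts,z):
    q=np.array([pl(c,(S if c=="scene" else T)(*p),z) for p in pts]); e=np.roll(q,-1,0)-q
    print(n,c,"ctr",q.mean(0),"sides",np.linalg.norm(e,axis=1),"ang",np.degrees(np.arctan2(e[:,1],e[:,0])))
show("board","scene",[(585,177),(693,188),(680,318),(571,300)],.052)
show("preh","scene",[(563,152),(724,177),(710,362),(538,335)],.04)
show("preh","top",[(108,78),(262,108),(228,303),(68,275)],.04)
for z in(.03,):
  show("cool","scene",[(20,142),(183,130),(189,306),(13,320)],z)
  show("cool","top",[(748,103),(585,126),(613,321),(778,297)],z)
show("pad","scene",[(319,135),(386,138),(382,247),(312,245)],.004)
show("pad","top",[(476,209),(405,208),(402,338),(474,340)],.004)
show("blade","scene",[(334,141),(385,148),(372,240),(321,236)],.006)
show("blade","top",[(466,217),(416,216),(411,328),(461,330)],.006)
for n,a,b in[("gold low",(362,114),(429,344)),("gold hi",(370,49),(423,405)),("cool ctr",(101,224),(681,212)),("pad ctr",(350,191),(439,274)),("boardC1",(571,300),(None)),("bar L end top",(595,42),(204,217)),("bar R",(779,65),(28,192)),("white conn",(637,289),(165,127)),("chip",(626,254),(172,169)),("motor",(346,352),(436,86))]:
    if b: print(n,*tri(S(*a),T(*b)))
E
```

```text
board scene ctr [0.6462 0.2274 0.052 ] sides [0.0942 0.1283 0.09   0.1223] ang [ 86.0191  -9.446  -97.6229 172.3141]
preh scene ctr [0.648  0.2305 0.04  ] sides [0.1436 0.1818 0.1412 0.1837] ang [ 82.2983  -8.9691 -96.9253 171.8056]
preh top ctr [0.6412 0.2251 0.04  ] sides [0.1418 0.1788 0.1443 0.1818] ang [-99.8258 172.3221  81.3836  -8.5135]
cool scene ctr [ 0.6345 -0.234   0.03  ] sides [0.1489 0.1802 0.1481 0.1802] ang [  97.9961    8.5975  -82.0075 -171.166 ]
cool top ctr [ 0.6352 -0.237   0.03  ] sides [0.1503 0.179  0.1499 0.1789] ang [  99.5802 -171.4445  -80.3733    8.4165]
pad scene ctr [ 0.5759 -0.0181  0.004 ] sides [0.0631 0.1166 0.0626 0.1179] ang [  89.8444    0.5624  -88.9367 -179.1823]
pad top ctr [ 0.5767 -0.0208  0.004 ] sides [0.065  0.1194 0.0653 0.1204] ang [  90.5669 -179.9514  -90.256     0.1618]
blade scene ctr [ 0.5773 -0.015   0.006 ] sides [0.0483 0.0988 0.0459 0.1022] ang [ 83.616   -4.4169 -92.1908 176.9737]
blade top ctr [ 0.5772 -0.0201  0.006 ] sides [0.0457 0.1029 0.0453 0.1038] ang [ 90.2215 178.7785 -90.9559  -1.4305]
gold low [ 0.5097 -0.0114  0.031 ] 0.002267726116564941
gold hi [ 0.4541 -0.0068  0.0575] 0.002477803670257508
cool ctr [ 0.6349 -0.2365  0.025 ] 0.002620761740738321
pad ctr [ 0.5763 -0.0193  0.0026] 0.0027470477751340653
bar L end top [0.5844 0.1669 0.2497] 0.004424379954957235
bar R [0.6005 0.302  0.2515] 0.0047927641159693215
white conn [0.6942 0.2263 0.0617] 0.0010891711527578007
chip [0.6579 0.22   0.0548] 0.0019716493676951276
motor [ 0.7463 -0.0128  0.0245] 0.002118819097792034
```

```bash
cat >> h.py <<'E'
from scipy.spatial.transform import Rotation as Rn
def Rt(yaw,lean):  # tool x forward, y to the right, z down (leaning back by lean)
    return Rn.from_euler('z',yaw)*Rn.from_euler('y',-lean)*Rn.from_euler('x',np.pi)
def go(G,yaw,lean,vmax=.045,rotfirst=True,off=ctrl.grip_point_offset):
    """print rows from measured pose to put grasp point at G"""
    s=ctrl.get_state(); p=np.array(s["eef_pos"]); R=Rn.from_rotvec(s["eef_rot"]); Q=Rt(yaw,lean)
    tgt=np.array(G)+Q.apply([0,0,off])
    dr=(R.inv()*Q).as_rotvec(); n=int(np.ceil(np.linalg.norm(dr)/.14-1e-6))
    d=(Q if rotfirst else R).inv().apply(tgt-p); m=int(np.ceil(np.linalg.norm(d)/vmax))
    print("t",s["time_s"],"grasp now",p-R.apply([0,0,off]),"tgt TCP",tgt,"q",s["joints"])
    print("ROT total",dr,"rows",n,"each",np.round(dr/max(n,1),4))
    print("OFF total",d,"rows",m,"each",np.round(d/max(m,1),4),"world",tgt-p)
E
python3 - <<'E'
from h import *
Q=Rt(-.07,.4); print(Q.as_matrix())
go(np.array([.482,-.011,.032])-Q.apply([0,0,.09]),-.07,.4)
E
```

```text
[[ 0.9188 -0.0699  0.3885]
 [-0.0644 -0.9976 -0.0272]
 [ 0.3894  0.     -0.9211]]
t 0.1 grasp now [ 0.2592 -0.5409  0.2403] tgt TCP [ 0.4543 -0.0091  0.0977] q [-1.1807  0.0918  1.2318 -0.      1.8198 -0.0567]
ROT total [-0.1051  0.3914  0.5095] rows 5 each [-0.021   0.0783  0.1019]
OFF total [ 0.0968 -0.5441  0.1755] rows 13 each [ 0.0074 -0.0419  0.0135] world [ 0.1952  0.5318 -0.124 ]
```

Call:
{"name": "carry_out", "arguments": {"moves": [{"offset": [0,0,0],"dr": [-0.021,0.0783,0.1019]},{"offset": [0,0,0],"dr": [-0.021,0.0783,0.1019]},{"offset": [0,0,0],"dr": [-0.021,0.0783,0.1019]},{"offset": [0,0,0],"dr": [-0.021,0.0783,0.1019]},{"offset": [0,0,0],"dr": [-0.021,0.0783,0.1019]},{"offset": [0,-0.042,0],"dr": [0,0,0]},{"offset": [0,-0.042,0],"dr": [0,0,0]},{"offset": [0,-0.042,0],"dr": [0,0,0]}], "fingers": 0.07}}

```text
time_s: 0.9
eef_pos: [0.2676, -0.414, 0.2214]
eef_rot: [3.063, -0.109, 0.622]
force: [0.9, 0.2, 0.5]
grip_width: 0.794
grasp_force: 0.0
```

Call:
{"name": "carry_out", "arguments": {"moves": [{"offset": [0.01,-0.042,0.015],"dr": [0,0,0]},{"offset": [0.01,-0.042,0.015],"dr": [0,0,0]},{"offset": [0.01,-0.042,0.015],"dr": [0,0,0]},{"offset": [0.01,-0.042,0.015],"dr": [0,0,0]},{"offset": [0.01,-0.042,0.015],"dr": [0,0,0]},{"offset": [0.01,-0.042,0.015],"dr": [0,0,0]},{"offset": [0.01,-0.042,0.015],"dr": [0,0,0]},{"offset": [0.01,-0.042,0.015],"dr": [0,0,0]}]}}

```text
time_s: 1.7
eef_pos: [0.4119, -0.0872, 0.1422]
eef_rot: [3.061, -0.108, 0.624]
force: [0.7, -0.8, 0.4]
grip_width: 0.797
grasp_force: 0.0
```

Run:
```python
from h import *
Q=Rt(-.07,.4)
go(np.array([.482,-.011,.032])-Q.apply([0,0,.06]),-.07,.4)
```

```text
t 1.7 grasp now [ 0.4046 -0.0866  0.1594] tgt TCP [ 0.466  -0.0099  0.07  ] q [-0.3914 -0.8483  2.141   0.1228  1.4657  1.2604]
ROT total [ 0.0019 -0.002   0.0002] rows 1 each [ 0.0019 -0.002   0.0002]
OFF total [ 0.0165 -0.0809  0.0854] rows 3 each [ 0.0055 -0.027   0.0285] world [ 0.054   0.0773 -0.0722]
```

Call:
{"name": "carry_out", "arguments": {"moves": [{"offset": [0.0055,-0.027,0.0],"dr": [0.001,-0.001,0]},{"offset": [0.0055,-0.027,0.02],"dr": [0.001,-0.001,0]},{"offset": [0.0055,-0.027,0.03],"dr": [0,0,0]},{"offset": [0,0,0.035],"dr": [0,0,0]},{"offset": [0,0,0],"dr": [0,0,0]},{"offset": [0,0,0],"dr": [0,0,0]}]}}

```text
time_s: 2.3
eef_pos: [0.4648, -0.0113, 0.0702]
eef_rot: [3.065, -0.106, 0.616]
force: [-0.2, 0.3, 0.6]
grip_width: 0.801
grasp_force: 0.0
```

Run:
```python
from h import *
import cv2
go(np.array([.482,-.011,.034]),-.07,.4)
a=ctrl.grab_frame("scene")["img"][:,:,::-1]
b=ctrl.grab_frame("top")["img"][:,:,::-1]
A=cv2.resize(a[150:270,250:390],None,fx=2.85,fy=2.85,interpolation=cv2.INTER_CUBIC)
B=cv2.resize(b[190:310,260:400],None,fx=2.85,fy=2.85,interpolation=cv2.INTER_CUBIC)
cv2.imwrite("pics/pre.png",np.hstack([A,B]))
```

```text
t 2.3 grasp now [ 0.4576 -0.0108  0.0874] tgt TCP [ 0.4893 -0.0115  0.0168] q [-0.1095 -0.6857  2.1786  0.0168  1.2525  1.5284]
ROT total [-0.0007  0.0035  0.0007] rows 1 each [-0.0007  0.0035  0.0007]
OFF total [ 0.0017 -0.0015  0.0587] rows 2 each [ 0.0009 -0.0007  0.0294] world [ 0.0245 -0.0002 -0.0534]
```

View pics/pre.png

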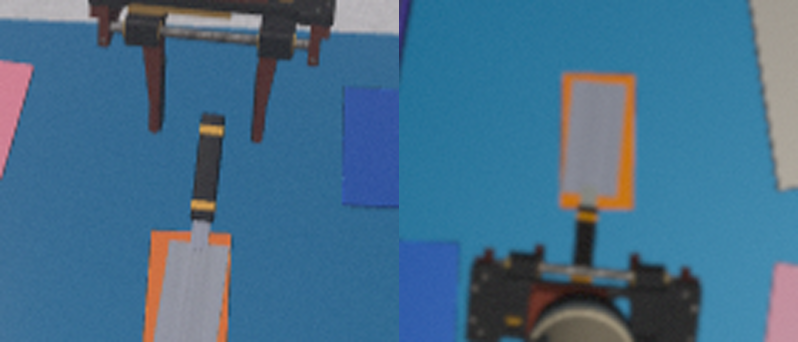

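The fingertips at (155,130) and (258,140) straddle the grip at (207,170), so it is centred. Advancing and gripping.

Call:
{"name": "carry_out", "arguments": {"moves": [{"offset": [0.001,-0.001,0.02],"dr": [0,0.0035,0]},{"offset": [0.001,-0.0005,0.02],"dr": [0,0,0]},{"offset": [0,0,0.0187],"dr": [0,0,0]},{"offset": [0,0,0],"dr": [0,0,0]},{"offset": [0,0,0],"dr": [0,0,0]}]}}

```text
time_s: 2.9
eef_pos: [0.4907, -0.0122, 0.0192]
eef_rot: [3.062, -0.108, 0.627]
force: [-0.5, 0.0, -0.2]
grip_width: 0.796
grasp_force: 0.0
```

Call:
{"name": "carry_out", "arguments": {"moves": [{"offset": [0,0,0],"dr": [0,0,0]},{"offset": [0,0,0],"dr": [0,0,0]},{"offset": [0,0,0],"dr": [0,0,0]},{"offset": [0,0,0],"dr": [0,0,0]},{"offset": [0,0,0],"dr": [0,0,0]},{"offset": [0,0,0],"dr": [0,0,0]},{"offset": [0,0,0],"dr": [0,0,0]},{"offset": [0,0,0],"dr": [0,0,0]}], "fingers": 0.0, "squeeze": 20}}

```text
time_s: 3.7
eef_pos: [0.4903, -0.0115, 0.0174]
eef_rot: [3.063, -0.106, 0.625]
force: [0.2, 0.8, 0.4]
grip_width: 0.205
grasp_force: 20.0
```

Call:
{"name": "carry_out", "arguments": {"moves": [{"offset": [0,0,0],"dr": [0,0,0]},{"offset": [0,0,0],"dr": [0,0,0]},{"offset": [0,0,0],"dr": [0,0,0]}], "squeeze": 55}}

```text
time_s: 4.0
eef_pos: [0.4903, -0.0115, 0.0174]
eef_rot: [3.063, -0.106, 0.625]
force: [0.2, 0.3, 0.1]
grip_width: 0.203
grasp_force: 55.0
```

Run:
```python
from h import *
go(np.array([.482,-.011,.034]),-.07,.4)
print(ctrl.get_state()["ft_torque"])
R=Rn.from_rotvec(ctrl.get_state()["eef_rot"]).inv()
print("10mm up rows",R.apply([0,0,.01]))
```

```text
t 4.0 grasp now [ 0.483  -0.011   0.0346] tgt TCP [ 0.4893 -0.0115  0.0168] q [-0.1024 -0.5625  2.1993  0.0149  1.1028  1.5337]
ROT total [-0.0007 -0.0023  0.0006] rows 1 each [-0.0007 -0.0023  0.0006]
OFF total [-0.0012  0.0001  0.0002] rows 1 each [-0.0012  0.0001  0.0002] world [-0.001  -0.     -0.0006]
[ 0.026   0.1862 -0.0209]
10mm up rows [ 0.0039 -0.     -0.0092]
```

Call:
{"name": "carry_out", "arguments": {"moves": [{"offset": [0.004,0,-0.0092],"dr": [0,0,0]},{"offset": [0.008,0,-0.0184],"dr": [0,0,0]},{"offset": [0.008,0,-0.0184],"dr": [0,0,0]},{"offset": [0.008,0,-0.0184],"dr": [0,0,0]},{"offset": [0.008,0,-0.0184],"dr": [0,0,0]},{"offset": [0,0,0],"dr": [0,0,0]},{"offset": [0,0,0],"dr": [0,0,0]}]}}

```text
time_s: 4.7
eef_pos: [0.491, -0.0116, 0.1078]
eef_rot: [3.063, -0.106, 0.625]
force: [-0.4, 0.4, -2.0]
grip_width: 0.201
grasp_force: 55.0
```

Run:
```python
from h import *
import cv2
s=ctrl.get_state();print(s["eef_pos"],s["eef_rot"],s["ft_torque"],s["force"])
a=ctrl.grab_frame("scene")["img"][:,:,::-1]
b=ctrl.grab_frame("top")["img"][:,:,::-1]
A=cv2.resize(a[150:300,260:360],None,fx=4,fy=4,interpolation=cv2.INTER_CUBIC)
B=cv2.resize(b[160:310,280:380],None,fx=4,fy=4,interpolation=cv2.INTER_CUBIC)
cv2.imwrite("pics/lift.png",np.hstack([A,B]))
```

```text
[ 0.491  -0.0116  0.1078] [ 3.0631 -0.1061  0.625 ] [ 0.0598  0.3738 -0.0342] [-0.4268  0.3639 -1.9554]
```

View pics/lift.png

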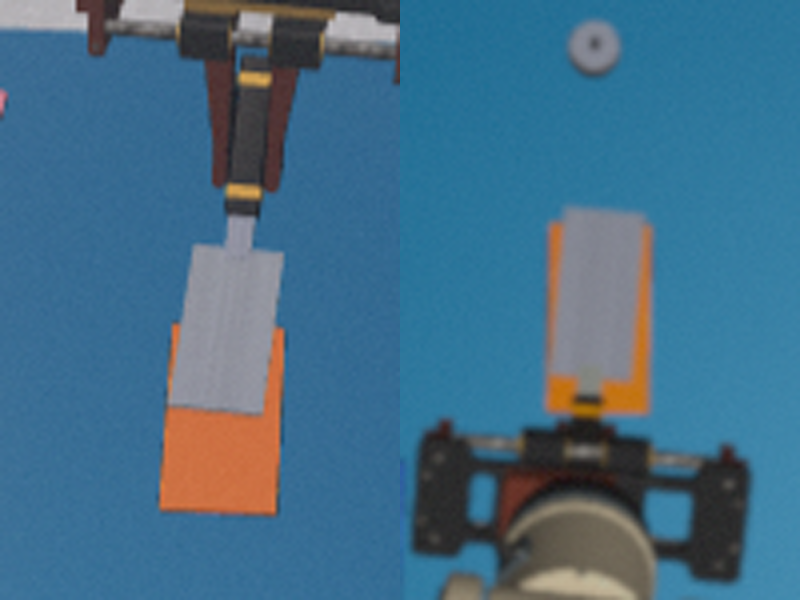

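Blade corners in the scene crop are (193,246), (284,254), (263,416), (168,403). In the top crop the front edge runs (165,207)–(244,213) and the rear edge (152,377)–(232,383), measured within the right half.

Run:
```python
from h import *
s=[(193,246),(284,254),(263,416),(168,403)]  # rearR, rearL, frontL, frontR (robot view: image right = +y)
t=[(232,383),(152,377),(165,207),(244,213)]
P=[]
for a,b in zip(s,t):
    p,e=tri((a[0]/4+260-.4,a[1]/4+150-.4),(b[0]/4+280-.4,b[1]/4+160-.4)); P.append(p); print(p,e)
P=np.array(P); print("ctr",P.mean(0)); f=(P[2]+P[3]-P[0]-P[1])/2; print("fwd",f,np.degrees(np.arctan2(f[1],f[0])),"pitch",np.degrees(np.arctan2(f[2],np.hypot(*f[:2]))))
for c,q,k in(("scene",s,(260,150)),("top",t,(280,160))):
    Q=np.array([pl(c,(a[0]/4+k[0]-.4,a[1]/4+k[1]-.4),.0964) for a in q]); f=(Q[2]+Q[3]-Q[0]-Q[1])/2
    print(c,Q.mean(0),np.degrees(np.arctan2(f[1],f[0])),np.linalg.norm(f))
```

```text
[ 0.5269 -0.0376  0.0958] 0.0027631070678256694
[0.5294 0.0099 0.0954] 0.003939112910776406
[0.6304 0.004  0.097 ] 0.002768699536250705
[ 0.6273 -0.0432  0.1005] 0.001552317373765619
ctr [ 0.5785 -0.0167  0.0972]
fwd [ 0.1007 -0.0058  0.0032] -3.2697686545822724 pitch 1.8038543349853513
scene [ 0.578  -0.0154  0.0964] -3.7809935599966282 0.09889572566651676
top [ 0.5787 -0.0182  0.0964] -2.9676756843056062 0.10131071456656382
```

Run:
```python
from h import *
go([.418,.2555,.108],-.135,.4,off=0,vmax=.035)
```

```text
t 4.8 grasp now [ 0.4903 -0.0115  0.1061] tgt TCP [0.418  0.2555 0.108 ] q [-0.1024 -0.6079  2.069   0.0139  1.2808  1.5364]
ROT total [-0.026   0.0001  0.0604] rows 1 each [-0.026   0.0001  0.0604]
OFF total [-0.0983 -0.2549 -0.0436] rows 8 each [-0.0123 -0.0319 -0.0055] world [-0.0723  0.267   0.0019]
```

Call:
{"name": "carry_out", "arguments": {"moves": [{"offset": [0,0,0],"dr": [-0.013,0,0.03]},{"offset": [0,0,0],"dr": [-0.013,0,0.03]},{"offset": [-0.0123,-0.0319,-0.0055],"dr": [0,0,0]},{"offset": [-0.0123,-0.0319,-0.0055],"dr": [0,0,0]},{"offset": [-0.0123,-0.0319,-0.0055],"dr": [0,0,0]},{"offset": [-0.0123,-0.0319,-0.0055],"dr": [0,0,0]},{"offset": [-0.0123,-0.0319,-0.0055],"dr": [0,0,0]},{"offset": [-0.0123,-0.0319,-0.0055],"dr": [0,0,0]}]}}

```text
time_s: 5.6
eef_pos: [0.4354, 0.19, 0.1076]
eef_rot: [3.045, -0.205, 0.618]
force: [0.2, -0.2, -1.3]
grip_width: 0.202
grasp_force: 55.0
```

Call:
{"name": "carry_out", "arguments": {"moves": [{"offset": [-0.0123,-0.0319,-0.0055],"dr": [0,0,0]},{"offset": [-0.0123,-0.0319,-0.0055],"dr": [0,0,0]},{"offset": [0,0,0],"dr": [0,0,0]},{"offset": [0,0,0],"dr": [0,0,0]},{"offset": [0,0,0],"dr": [0,0,0]}]}}

```text
time_s: 6.1
eef_pos: [0.4184, 0.2547, 0.1088]
eef_rot: [3.044, -0.206, 0.619]
force: [0.7, -0.7, -2.2]
grip_width: 0.203
grasp_force: 55.0
```

```bash
cat >> h.py <<'E'
def avg(n=6):
    P=[];r=[]
    for _ in range(n):
        s=ctrl.get_state(); P.append(s["eef_pos"]); r.append(s["eef_rot"]); ctrl.grab_frame("top")
    P=np.array(P); print("std",P.std(0)); return P.mean(0),np.mean(r,0)
def go2(t,yaw,lean,n=6):
    p,r=avg(n); R=Rn.from_rotvec(r); Q=Rt(yaw,lean); dr=(R.inv()*Q).as_rotvec()
    print("p",p,"ROT",dr,"OFF(after rot)",Q.inv().apply(np.array(t)-p),"world",np.array(t)-p)
    print("unit up",Q.inv().apply([0,0,1]),"unit fwd",Q.inv().apply([np.cos(yaw),np.sin(yaw),0]))
E
python3 - <<'E'
from h import *
go2([.418,.2555,.0564],-.135,.4)
print(ctrl.get_state()["joints"])
E
```

```text
std [0.0002 0.0001 0.0003]
p [0.4187 0.2547 0.1094] ROT [ 0.0009 -0.0022 -0.0009] OFF(after rot) [-0.0214 -0.0007  0.0485] world [-0.0007  0.0008 -0.053 ]
unit up [ 0.3894  0.     -0.9211] unit fwd [ 0.9211 -0.      0.3894]
[ 0.6816 -0.4791  1.9782 -0.296   1.3679  2.4082]
```

Call:
{"name": "carry_out", "arguments": {"moves": [{"offset": [0,0,0],"dr": [0.001,-0.002,-0.001]},{"offset": [-0.007,0,0.0162],"dr": [0,0,0]},{"offset": [-0.007,0,0.0162],"dr": [0,0,0]},{"offset": [-0.007,0,0.0162],"dr": [0,0,0]},{"offset": [0,0,0],"dr": [0,0,0]},{"offset": [0,0,0],"dr": [0,0,0]}]}}

```text
time_s: 7.0
eef_pos: [0.4181, 0.2557, 0.057]
eef_rot: [3.047, -0.204, 0.618]
force: [-0.2, -0.4, -1.0]
grip_width: 0.202
grasp_force: 55.0
```

Run:
```python
from h import *
import cv2
go2([.418,.2555,.0564],-.135,.4)
a=ctrl.grab_frame("scene")["img"][:,:,::-1]
cv2.imwrite("pics/ins.png",cv2.resize(a[185:335,380:500],None,fx=4,fy=4,interpolation=cv2.INTER_CUBIC))
```

```text
std [0.0002 0.0002 0.0005]
p [0.4185 0.2561 0.058 ] ROT [-0.0021 -0.0015  0.001 ] OFF(after rot) [-0.001   0.0007  0.0013] world [-0.0005 -0.0006 -0.0016]
unit up [ 0.3894  0.     -0.9211] unit fwd [ 0.9211 -0.      0.3894]
```

View pics/ins.png

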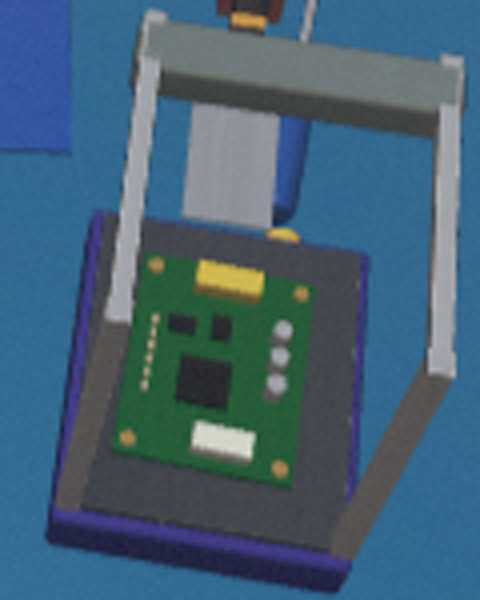

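Board corners in the crop are (138,252), (317,284), (293,488), (112,447), and its brass screws are (155,265), (302,292), (279,468), (127,437). The blade's front edge runs (183,218)–(272,227). Computing the lateral alignment from these.

Run:
```python
from h import *
k=lambda a:(a[0]/4+380-.4,a[1]/4+185-.4)
for n,q,z in(("cor",[(138,252),(317,284),(293,488),(112,447)],.052),("scr",[(155,265),(302,292),(279,468),(127,437)],.053)):
    Q=np.array([pl("scene",k(a),z) for a in q]); f=(Q[2]+Q[3]-Q[0]-Q[1])/2; l=(Q[1]+Q[2]-Q[0]-Q[3])/2
    c=Q.mean(0); print(n,c,np.degrees(np.arctan2(f[1],f[0])),np.degrees(np.arctan2(-l[0],l[1])),np.linalg.norm(f),np.linalg.norm(l))
    F=np.array([pl("scene",k(a),.0456) for a in[(183,218),(272,227)]]); m=F.mean(0); e=F[1]-F[0]
    y=np.radians(-7.5); u=np.array([np.cos(y),np.sin(y)]); v=np.array([-u[1],u[0]])
    print("tip",m,np.degrees(np.arctan2(-e[0],e[1])),np.linalg.norm(e),"tip in board frame",u@(m-c)[:2],v@(m-c)[:2])
```

```text
cor [0.6451 0.2278 0.052 ] -9.481135537132884 -10.337454459569498 0.1190537517701262 0.09226574539077663
tip [0.5537 0.2409 0.0456] -4.017138189557724 0.047412493038970056 tip in board frame -0.09226669484422054 0.0010803508876544594
scr [0.6447 0.2281 0.053 ] -10.49143436715214 -9.81840846770332 0.10427377954167251 0.07648150406345339
tip [0.5537 0.2409 0.0456] -4.017138189557724 0.047412493038970056 tip in board frame -0.09185467305027686 0.0008406125274928213
```

Call:
{"name": "carry_out", "arguments": {"moves": [{"offset": [0,-0.0045,0],"dr": [-0.0092,0,0.021]},{"offset": [-0.0003,-0.0048,0.0007],"dr": [-0.0092,0,0.021]},{"offset": [0,0,0],"dr": [0,0,0]},{"offset": [0.0092,0,0.0039],"dr": [0,0,0]},{"offset": [0.0092,0,0.0039],"dr": [0,0,0]},{"offset": [0,0,0],"dr": [0,0,0]},{"offset": [0,0,0],"dr": [0,0,0]}]}}

```text
time_s: 8.05
eef_pos: [0.4394, 0.261, 0.0559]
eef_rot: [3.032, -0.274, 0.615]
force: [-0.8, -0.6, -1.4]
grip_width: 0.197
grasp_force: 55.0
```

Run:
```python
from h import *
go2([.4185+.02*.985,.2561-.0035+.0092,.0564],-.18,.4)
import cv2
a=ctrl.grab_frame("scene")["img"][:,:,::-1]
cv2.imwrite("pics/ins2.png",cv2.resize(a[215:275,395:475],None,fx=8,fy=8,interpolation=cv2.INTER_CUBIC))
```

```text
std [0.0002 0.0002 0.    ]
p [0.4391 0.2612 0.0559] ROT [ 0.     -0.0002  0.0005] OFF(after rot) [-0.0007 -0.0004 -0.0008] world [-0.0009  0.0006  0.0005]
unit up [ 0.3894  0.     -0.9211] unit fwd [ 0.9211 -0.      0.3894]
```

View pics/ins2.png

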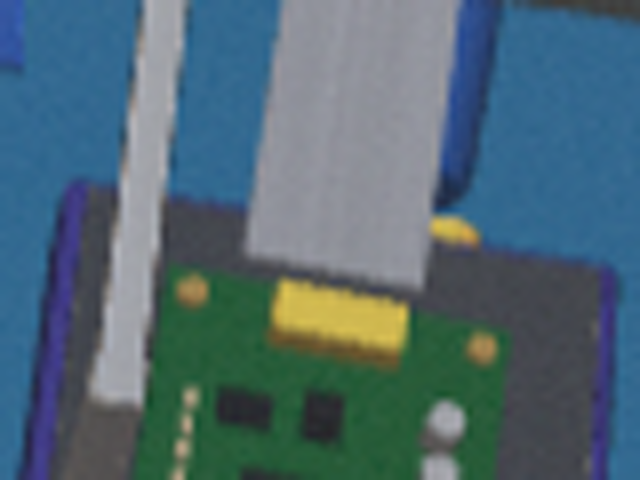

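The blade edge (245,258)–(424,290) is parallel to the front screws (193,290)–(483,346) and about 2 mm to the right of centre. I'll correct that and insert.

Call:
{"name": "carry_out", "arguments": {"moves": [{"offset": [0,-0.002,0],"dr": [0,0,0]},{"offset": [0.0092,0,0.0039],"dr": [0,0,0]},{"offset": [0.0092,0,0.0039],"dr": [0,0,0]},{"offset": [0.0092,0,0.0039],"dr": [0,0,0]},{"offset": [0.0092,0,0.0039],"dr": [0,0,0]}]}}

```text
time_s: 8.9
eef_pos: [0.4799, 0.256, 0.0559]
eef_rot: [3.032, -0.273, 0.615]
force: [-0.2, 0.3, -1.4]
grip_width: 0.199
grasp_force: 55.0
```

Call:
{"name": "carry_out", "arguments": {"moves": [{"offset": [0.0092,0,0.0039],"dr": [0,0,0]},{"offset": [0.0092,0,0.0039],"dr": [0,0,0]},{"offset": [0.0092,0,0.0039],"dr": [0,0,0]},{"offset": [0,0,0],"dr": [0,0,0]}]}}

```text
time_s: 9.3
eef_pos: [0.5094, 0.2505, 0.0559]
eef_rot: [3.032, -0.274, 0.615]
force: [0.4, -1.4, -1.0]
grip_width: 0.201
grasp_force: 55.0
```

Call:
{"name": "carry_out", "arguments": {"moves": [{"offset": [0.0092,0,0.0039],"dr": [0,0,0]},{"offset": [0.0092,0,0.0039],"dr": [0,0,0]},{"offset": [0.0092,0,0.0039],"dr": [0,0,0]},{"offset": [0.0028,0,0.0012],"dr": [0,0,0]},{"offset": [0,0,0],"dr": [0,0,0]},{"offset": [0,0,0],"dr": [0,0,0]}]}}

```text
time_s: 9.9
eef_pos: [0.5406, 0.2451, 0.0558]
eef_rot: [3.032, -0.273, 0.615]
force: [0.2, -0.2, -1.6]
grip_width: 0.202
grasp_force: 55.0
```

Run:
```python
from h import *
u=np.array([.984,-.179,0])
go2(np.array([.4391,.2612,.0564])+.103*u+[.0004,.002,0],-.18,.4)
s=ctrl.get_state();print(s["force"],s["ft_torque"])
import cv2
a=ctrl.grab_frame("scene")["img"][:,:,::-1]
cv2.imwrite("pics/ins3.png",cv2.resize(a[185:335,380:500],None,fx=4,fy=4,interpolation=cv2.INTER_CUBIC))
```

```text
std [0.     0.0001 0.0001]
p [0.5405 0.2452 0.0559] ROT [-0.0003 -0.0002  0.001 ] OFF(after rot) [ 0.0006  0.0004 -0.0003] world [ 0.0003 -0.0004  0.0005]
unit up [ 0.3894  0.     -0.9211] unit fwd [ 0.9211 -0.      0.3894]
[ 0.0005  0.4367 -0.9976] [ 0.0534  0.3967 -0.0015]
```

View pics/ins3.png

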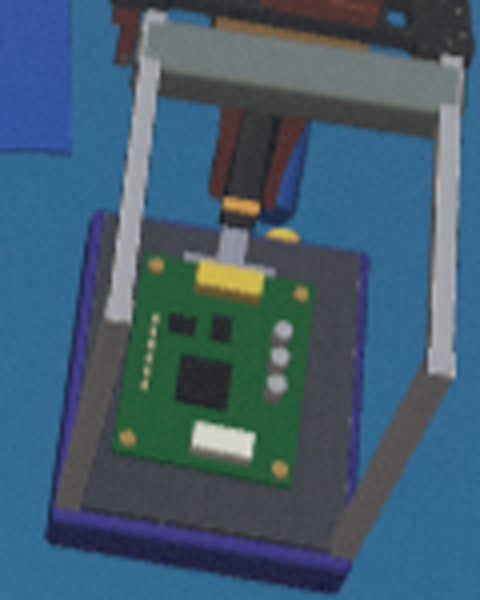

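The blade sits under the board, with its rear shoulder just visible at (185,257), and the board has not moved. Lifting.

Call:
{"name": "carry_out", "arguments": {"moves": [{"offset": [0.0008,0,-0.0018],"dr": [0,0,0]},{"offset": [0.0008,0,-0.0018],"dr": [0,0,0]},{"offset": [0.0008,0,-0.0018],"dr": [0,0,0]},{"offset": [0.0008,0,-0.0018],"dr": [0,0,0]},{"offset": [0.0008,0,-0.0018],"dr": [0,0,0]},{"offset": [0.0008,0,-0.0018],"dr": [0,0,0]},{"offset": [0.0008,0,-0.0018],"dr": [0,0,0]},{"offset": [0.0008,0,-0.0018],"dr": [0,0,0]}]}}

```text
time_s: 11.05
eef_pos: [0.541, 0.245, 0.0718]
eef_rot: [3.032, -0.272, 0.615]
force: [-0.1, 0.0, -1.8]
grip_width: 0.202
grasp_force: 55.0
```

Call:
{"name": "carry_out", "arguments": {"moves": [{"offset": [0.0012,0,-0.0028],"dr": [0,0,0]},{"offset": [0.0012,0,-0.0028],"dr": [0,0,0]},{"offset": [0.0012,0,-0.0028],"dr": [0,0,0]},{"offset": [0.0012,0,-0.0028],"dr": [0,0,0]},{"offset": [0,0,0],"dr": [0,0,0]},{"offset": [0,0,0],"dr": [0,0,0]},{"offset": [0,0,0],"dr": [0,0,0]}]}}

```text
time_s: 11.75
eef_pos: [0.541, 0.245, 0.0836]
eef_rot: [3.032, -0.272, 0.615]
force: [0.2, 0.7, -3.1]
grip_width: 0.201
grasp_force: 55.0
```

```bash
cat >> h.py <<'E'
import cv2
def board(show=True):
    """green board blob in scene view: min-area rectangle centre & corner pixels"""
    im=ctrl.grab_frame("scene")["img"]; hsv=cv2.cvtColor(im,cv2.COLOR_RGB2HSV)
    m=cv2.inRange(hsv,(48,90,30),(80,255,255)); m=cv2.morphologyEx(m,cv2.MORPH_CLOSE,np.ones((7,7)))
    c=max(cv2.findContours(m,0,2)[0],key=cv2.contourArea); h=cv2.convexHull(c)
    q=cv2.approxPolyN(h,4,ensure_convex=True).reshape(-1,2)
    return q
def bpose(z):
    q=board(); Q=np.array([pl("scene",p,z) for p in q]); k=np.argsort(Q[:,0]); 
    f=Q[k[2:]].mean(0)-Q[k[:2]].mean(0); a=Q[k[:2]];a=a[np.argsort(a[:,1])];b=Q[k[2:]];b=b[np.argsort(b[:,1])]
    print("board px",q.tolist(),"ctr",Q.mean(0),"yaw",np.arctan2(f[1],f[0]),"len",np.linalg.norm(f),"w front/back",np.linalg.norm(a[1]-a[0]),np.linalg.norm(b[1]-b[0]))
E
python3 - <<'E'
from h import *
go2([.5405,.2452,.0559],-.18,.4)
s=ctrl.get_state();print(s["force"],s["ft_torque"])
bpose(.052+.023)
E
```

```text
std [0. 0. 0.]
p [0.541  0.245  0.0836] ROT [-0.     -0.0001  0.0009] OFF(after rot) [-0.0113 -0.0001  0.0253] world [-0.0005  0.0002 -0.0277]
unit up [ 0.3894  0.     -0.9211] unit fwd [ 0.9211 -0.      0.3894]
[ 0.7302 -0.4411 -1.6801] [0.1278 0.4951 0.0369]
board px [[461, 250], [455, 302], [409, 292], [417, 241]] ctr [0.6455 0.2282 0.075 ] yaw -0.17543134779591452 len 0.12180722194016096 w front/back 0.0912044133712095 0.09023967458864653
```

The board is up, level and well centred. Withdrawing from the preheater, then turning.

Call:
{"name": "carry_out", "arguments": {"moves": [{"offset": [-0.0046,0,-0.0019],"dr": [0,0,0]},{"offset": [-0.0092,0,-0.0039],"dr": [0,0,0]},{"offset": [-0.011,0,-0.0047],"dr": [0,0,0]},{"offset": [-0.011,0,-0.0047],"dr": [0,0,0]},{"offset": [-0.011,0,-0.0047],"dr": [0,0,0]},{"offset": [-0.0092,0,-0.0039],"dr": [0,0,0]},{"offset": [-0.0055,0,-0.0023],"dr": [0,0,0]},{"offset": [-0.0028,0,-0.0012],"dr": [0,0,0]}]}}

```text
time_s: 12.9
eef_pos: [0.4717, 0.2578, 0.0841]
eef_rot: [3.033, -0.271, 0.616]
force: [-0.5, 0.4, -2.0]
grip_width: 0.202
grasp_force: 55.0
```

Call:
{"name": "carry_out", "arguments": {"moves": [{"offset": [0.002,0,-0.0046],"dr": [0.008,0,-0.0184]},{"offset": [0.002,0,-0.0046],"dr": [0.0156,0,-0.0368]},{"offset": [0.002,0,-0.0046],"dr": [0.0175,0,-0.0414]},{"offset": [0.002,0,-0.0046],"dr": [0.0175,0,-0.0414]},{"offset": [0,0,0],"dr": [0.0175,0,-0.0414]},{"offset": [0,0,0],"dr": [0.0175,0,-0.0414]},{"offset": [0,0,0],"dr": [0.0175,0,-0.0414]},{"offset": [0,0,0],"dr": [0.0162,0,-0.0387]}]}}

```text
time_s: 13.7
eef_pos: [0.473, 0.2571, 0.1045]
eef_rot: [-3.042, -0.228, -0.618]
force: [0.5, 0.2, -3.3]
grip_width: 0.203
grasp_force: 55.0
```

Run:
```python
from h import *
go2([.530,-.2519,.1036],.147,.4,2)
bpose(.095)
```

```text
std [0.     0.0001 0.    ]
p [0.473  0.257  0.1045] ROT [-0.0007 -0.0011  0.0036] OFF(after rot) [-0.0171  0.5118 -0.0062] world [ 0.057  -0.5089 -0.0009]
unit up [ 0.3894  0.     -0.9211] unit fwd [ 0.9211 -0.      0.3894]
board px [[473, 216], [487, 262], [442, 266], [431, 216]] ctr [0.5814 0.2745 0.095 ] yaw 0.13758206012290503 len 0.11665916397645819 w front/back 0.08806612904406567 0.0910579960096905
```

Call:
{"name": "carry_out", "arguments": {"moves": [{"offset": [-0.0003,0.01,-0.0001],"dr": [0,0,0]},{"offset": [-0.0006,0.018,-0.0002],"dr": [0,0,0]},{"offset": [-0.0008,0.025,-0.0003],"dr": [0,0,0]},{"offset": [-0.0008,0.025,-0.0003],"dr": [0,0,0]},{"offset": [-0.0008,0.025,-0.0003],"dr": [0,0,0]},{"offset": [-0.0008,0.025,-0.0003],"dr": [0,0,0]},{"offset": [-0.0008,0.025,-0.0003],"dr": [0,0,0]},{"offset": [-0.0008,0.025,-0.0003],"dr": [0,0,0]}]}}

```text
time_s: 14.65
eef_pos: [0.4926, 0.0789, 0.1039]
eef_rot: [-3.043, -0.225, -0.618]
force: [1.1, -0.8, -3.0]
grip_width: 0.203
grasp_force: 55.0
```

Call:
{"name": "carry_out", "arguments": {"moves": [{"offset": [-0.0008,0.025,-0.0003],"dr": [0,0,0]},{"offset": [-0.0008,0.025,-0.0003],"dr": [0,0,0]},{"offset": [-0.0008,0.025,-0.0003],"dr": [0,0,0]},{"offset": [-0.0008,0.025,-0.0003],"dr": [0,0,0]},{"offset": [-0.0008,0.025,-0.0003],"dr": [0,0,0]},{"offset": [-0.0008,0.025,-0.0003],"dr": [0,0,0]},{"offset": [-0.0008,0.025,-0.0003],"dr": [0,0,0]},{"offset": [-0.0008,0.025,-0.0003],"dr": [0,0,0]}]}}

```text
time_s: 15.45
eef_pos: [0.515, -0.1202, 0.1036]
eef_rot: [-3.044, -0.224, -0.617]
force: [0.0, -0.7, -2.7]
grip_width: 0.2
grasp_force: 55.0
```

Call:
{"name": "carry_out", "arguments": {"moves": [{"offset": [-0.0008,0.025,-0.0003],"dr": [0,0,0]},{"offset": [-0.0008,0.025,-0.0003],"dr": [0,0,0]},{"offset": [-0.0008,0.025,-0.0003],"dr": [0,0,0]},{"offset": [-0.0008,0.025,-0.0003],"dr": [0,0,0]},{"offset": [-0.0006,0.018,-0.0002],"dr": [0,0,0]},{"offset": [-0.0003,0.01,-0.0001],"dr": [0,0,0]},{"offset": [-0.0002,0.006,0],"dr": [0,0,0]},{"offset": [0,0,0],"dr": [0,0,0]}]}}

```text
time_s: 16.25
eef_pos: [0.5304, -0.2519, 0.1031]
eef_rot: [-3.043, -0.224, -0.617]
force: [0.1, 1.3, -2.4]
grip_width: 0.201
grasp_force: 55.0
```

Run:
```python
from h import *
ctrl.grab_frame("top");ctrl.grab_frame("top")
go2([.530,-.2519,.1036],.147,.4,3)
bpose(.096)
```

```text
std [0.     0.0001 0.0001]
p [ 0.5305 -0.2509  0.1033] ROT [-0.0004 -0.0003  0.0012] OFF(after rot) [-0.0005  0.0009 -0.0006] world [-0.0005 -0.001   0.0003]
unit up [ 0.3894  0.     -0.9211] unit fwd [ 0.9211 -0.      0.3894]
board px [[229, 275], [184, 279], [186, 229], [229, 225]] ctr [ 0.6364 -0.2328  0.096 ] yaw 0.14214111263720894 len 0.11830820656973942 w front/back 0.0885741788684439 0.08760234817236637
```

Call:
{"name": "carry_out", "arguments": {"moves": [{"offset": [-0.0019,0,0.0046],"dr": [0,0,0]},{"offset": [-0.0035,0,0.0083],"dr": [0,0,0]},{"offset": [-0.0035,0,0.0083],"dr": [0,0,0]},{"offset": [-0.0035,0,0.0083],"dr": [0,0,0]},{"offset": [-0.0027,0,0.0064],"dr": [0,0,0]},{"offset": [-0.0016,0,0.0037],"dr": [0,0,0]},{"offset": [-0.0008,0,0.0018],"dr": [0,0,0]},{"offset": [0,0,0],"dr": [0,0,0]}]}}

```text
time_s: 17.35
eef_pos: [0.5305, -0.2516, 0.0581]
eef_rot: [-3.042, -0.225, -0.617]
force: [-0.4, -0.3, -2.5]
grip_width: 0.204
grasp_force: 55.0
```

Call:
{"name": "carry_out", "arguments": {"moves": [{"offset": [-0.0004,0,0.0009],"dr": [0,0,0]},{"offset": [-0.0004,0,0.0009],"dr": [0,0,0]},{"offset": [-0.0004,0,0.0009],"dr": [0,0,0]},{"offset": [-0.0004,0,0.0009],"dr": [0,0,0]},{"offset": [-0.0004,0,0.0009],"dr": [0,0,0]},{"offset": [-0.0004,0,0.0009],"dr": [0,0,0]},{"offset": [-0.0004,0,0.0009],"dr": [0,0,0]},{"offset": [-0.0004,0,0.0009],"dr": [0,0,0]}]}}

```text
time_s: 18.15
eef_pos: [0.5306, -0.2516, 0.0504]
eef_rot: [-3.042, -0.225, -0.618]
force: [-0.3, -0.4, -1.7]
grip_width: 0.208
grasp_force: 55.0
```

Run:
```python
from h import *
F=[]
go2([.530,-.2519,.0464],.147,.4,3)
for _ in range(8):
    ctrl.grab_frame("top"); s=ctrl.get_state(); F.append(np.r_[s["force"],s["ft_torque"]])
print(np.mean(F,0)); bpose(.042)
```

```text
std [0.     0.     0.0001]
p [ 0.5306 -0.2516  0.0505] ROT [ 0.     -0.0008  0.0005] OFF(after rot) [-0.0022  0.0002  0.0035] world [-0.0006 -0.0003 -0.0041]
unit up [ 0.3894  0.     -0.9211] unit fwd [ 0.9211 -0.      0.3894]
[ 0.0249 -0.0353 -1.5809 -0.0279  0.358  -0.0024]
board px [[233, 287], [189, 291], [191, 243], [232, 239]] ctr [ 0.6356 -0.2333  0.042 ] yaw 0.14609684229216652 len 0.11657456361177547 w front/back 0.08783279495490103 0.08935009220992562
```

The board's load has come off. Lowering 3.6 mm more to clear it, then drawing out.

Call:
{"name": "carry_out", "arguments": {"moves": [{"offset": [-0.0004,0,0.0009],"dr": [0,0,0]},{"offset": [-0.0004,0,0.0009],"dr": [0,0,0]},{"offset": [-0.0004,0,0.0009],"dr": [0,0,0]},{"offset": [-0.0004,0,0.0009],"dr": [0,0,0]},{"offset": [0,0,0],"dr": [0,0,0]},{"offset": [0,0,0],"dr": [0,0,0]}]}}

```text
time_s: 19.35
eef_pos: [0.5304, -0.2516, 0.0464]
eef_rot: [-3.042, -0.225, -0.617]
force: [-0.6, -0.8, -1.3]
grip_width: 0.199
grasp_force: 55.0
```

Call:
{"name": "carry_out", "arguments": {"moves": [{"offset": [-0.0028,0,-0.0012],"dr": [0,0,0]},{"offset": [-0.0055,0,-0.0023],"dr": [0,0,0]},{"offset": [-0.0092,0,-0.0039],"dr": [0,0,0]},{"offset": [-0.0092,0,-0.0039],"dr": [0,0,0]}]}}

```text
time_s: 19.75
eef_pos: [0.5008, -0.2559, 0.0464]
eef_rot: [-3.042, -0.225, -0.617]
force: [-1.1, -0.1, -1.7]
grip_width: 0.203
grasp_force: 55.0
```

Run:
```python
from h import *
go2([.530,-.2519,.0464],.147,.4,3); bpose(.042)
print(ctrl.get_state()["force"])
```

```text
std [0.0005 0.0002 0.0001]
p [ 0.5003 -0.2561  0.0463] ROT [0.0001 0.0002 0.0002] OFF(after rot) [0.0277 0.0002 0.0116] world [0.0297 0.0042 0.0001]
unit up [ 0.3894  0.     -0.9211] unit fwd [ 0.9211 -0.      0.3894]
board px [[233, 288], [190, 290], [190, 243], [232, 239]] ctr [ 0.6357 -0.2333  0.042 ] yaw 0.16353608693649602 len 0.11679391121549171 w front/back 0.08996774995775161 0.08743808188288642
[ 0.2089  0.0509 -0.5726]
```

Call:
{"name": "carry_out", "arguments": {"moves": [{"offset": [-0.0101,0,-0.0043],"dr": [0,0,0]},{"offset": [-0.0101,0,-0.0043],"dr": [0,0,0]},{"offset": [-0.0101,0,-0.0043],"dr": [0,0,0]},{"offset": [-0.0101,0,-0.0043],"dr": [0,0,0]},{"offset": [-0.0101,0,-0.0043],"dr": [0,0,0]},{"offset": [-0.0101,0,-0.0043],"dr": [0,0,0]},{"offset": [-0.0101,0,-0.0043],"dr": [0,0,0]},{"offset": [-0.0101,0,-0.0043],"dr": [0,0,0]}]}}

```text
time_s: 20.75
eef_pos: [0.4139, -0.2689, 0.0467]
eef_rot: [-3.042, -0.225, -0.618]
force: [0.7, 0.2, -0.8]
grip_width: 0.203
grasp_force: 55.0
```

Call:
{"name": "carry_out", "arguments": {"moves": [{"offset": [0,0,0],"dr": [0,0,0]},{"offset": [0,0,0],"dr": [0,0,0]},{"offset": [0.0097,0,-0.023],"dr": [0,0,0]},{"offset": [0.0097,0,-0.023],"dr": [0,0,0]}]}}

```text
time_s: 21.15
eef_pos: [0.4147, -0.2681, 0.0962]
eef_rot: [-3.041, -0.225, -0.615]
force: [-0.1, 0.1, -1.5]
grip_width: 0.202
grasp_force: 55.0
```

Run:
```python
from h import *
bpose(.042)
go2([.4903,-.0115,.0974],-.067,.4,3)
```

```text
board px [[233, 287], [189, 291], [191, 243], [232, 239]] ctr [ 0.6356 -0.2333  0.042 ] yaw 0.14609684229216652 len 0.11657456361177547 w front/back 0.08783279495490103 0.08935009220992562
std [0.0004 0.0002 0.0016]
p [ 0.4163 -0.2698  0.1005] ROT [-0.0798 -0.0044  0.1996] OFF(after rot) [ 0.0509 -0.2627  0.0248] world [ 0.074   0.2583 -0.0031]
unit up [ 0.3894  0.     -0.9211] unit fwd [ 0.9211 -0.      0.3894]
```

Call:
{"name": "carry_out", "arguments": {"moves": [{"offset": [0,0,0],"dr": [-0.0416,0,0.0985]},{"offset": [0,0,0],"dr": [-0.0416,0,0.0985]},{"offset": [0.0064,-0.0329,0.003],"dr": [0,0,0]},{"offset": [0.0064,-0.0329,0.003],"dr": [0,0,0]},{"offset": [0.0064,-0.0329,0.003],"dr": [0,0,0]},{"offset": [0.0064,-0.0329,0.003],"dr": [0,0,0]},{"offset": [0.0064,-0.0329,0.003],"dr": [0,0,0]},{"offset": [0.0064,-0.0329,0.003],"dr": [0,0,0]}]}}

```text
time_s: 22.15
eef_pos: [0.4695, -0.0729, 0.0925]
eef_rot: [3.066, -0.101, 0.618]
force: [1.1, 0.3, -0.8]
grip_width: 0.199
grasp_force: 55.0
```

Call:
{"name": "carry_out", "arguments": {"moves": [{"offset": [0.0064,-0.0329,0.003],"dr": [0,0,0]},{"offset": [0.0064,-0.0329,0.003],"dr": [0,0,0]},{"offset": [0,0,0],"dr": [0,0,0]},{"offset": [0,0,0],"dr": [0,0,0]},{"offset": [0,0,0],"dr": [0,0,0]}]}}

```text
time_s: 22.65
eef_pos: [0.488, -0.0105, 0.0931]
eef_rot: [3.065, -0.102, 0.619]
force: [-0.1, -0.3, -1.0]
grip_width: 0.203
grasp_force: 55.0
```

Run:
```python
from h import *
go2([.4903,-.0115,.0194],-.067,.4,4)
print(ctrl.get_state()["eef_rot"],"grip-time rot 3.063 -.106 .625")
```

```text
std [0.0001 0.0002 0.0004]
p [ 0.4882 -0.0109  0.0936] ROT [ 0.0005  0.0008 -0.0006] OFF(after rot) [-0.0269  0.0004  0.0692] world [ 0.0021 -0.0006 -0.0742]
unit up [ 0.3894  0.     -0.9211] unit fwd [ 0.9211 -0.      0.3894]
[ 3.0638 -0.1047  0.6215] grip-time rot 3.063 -.106 .625
```

Lowering onto the pad, slowly at the end.

Call:
{"name": "carry_out", "arguments": {"moves": [{"offset": [-0.0067,0,0.0173],"dr": [0,0.0008,0]},{"offset": [-0.0067,0,0.0173],"dr": [0,0,0]},{"offset": [-0.0067,0,0.0173],"dr": [0,0,0]},{"offset": [-0.0067,0,0.0173],"dr": [0,0,0]},{"offset": [0,0,0],"dr": [0,0,0]},{"offset": [0,0,0],"dr": [0,0,0]},{"offset": [-0.0004,0,0.0009],"dr": [0,0,0]},{"offset": [0,0,0],"dr": [0,0,0]}]}}

```text
time_s: 23.65
eef_pos: [0.4913, -0.0102, 0.0202]
eef_rot: [3.064, -0.102, 0.625]
force: [0.0, 0.5, -0.5]
grip_width: 0.2
grasp_force: 55.0
```

Run:
```python
from h import *
F=[]
go2([.4903,-.0115,.0174],-.067,.4,4)
for _ in range(6):
    ctrl.grab_frame("top"); s=ctrl.get_state(); F.append(np.r_[s["force"],s["ft_torque"]])
print(np.mean(F,0))
```

```text
std [0.0001 0.0001 0.0002]
p [ 0.4912 -0.0101  0.02  ] ROT [-0.0002 -0.0021  0.0006] OFF(after rot) [-0.0017  0.0014  0.0021] world [-0.0009 -0.0014 -0.0026]
unit up [ 0.3894  0.     -0.9211] unit fwd [ 0.9211 -0.      0.3894]
[-0.2291 -0.3194 -0.8138  0.039   0.365  -0.0148]
```

Call:
{"name": "carry_out", "arguments": {"moves": [{"offset": [-0.0004,0,0.0009],"dr": [0,0,0]},{"offset": [-0.0004,0,0.0009],"dr": [0,0,0]},{"offset": [0,0,0],"dr": [0,0,0]},{"offset": [0,0,0],"dr": [0,0,0]},{"offset": [0,0,0],"dr": [0,0,0]}]}}

```text
time_s: 24.65
eef_pos: [0.4909, -0.01, 0.0173]
eef_rot: [3.064, -0.102, 0.623]
force: [-0.6, 0.1, -1.4]
grip_width: 0.2
grasp_force: 55.0
```

Run:
```python
from h import *
F=[]
go2([.4903,-.0115,.0174],-.067,.4,4)
for _ in range(6):
    ctrl.grab_frame("top"); s=ctrl.get_state(); F.append(np.r_[s["force"],s["ft_torque"]])
print(np.mean(F,0))
```

```text
std [0. 0. 0.]
p [ 0.4909 -0.01    0.0173] ROT [-0.0003 -0.0012  0.0007] OFF(after rot) [-0.0004  0.0015 -0.0003] world [-0.0006 -0.0015  0.0001]
unit up [ 0.3894  0.     -0.9211] unit fwd [ 0.9211 -0.      0.3894]
[ 0.0379  0.0373 -1.0926  0.0693  0.3503 -0.0137]
```

Call:
{"name": "carry_out", "arguments": {"moves": [{"offset": [-0.0002,0,0.0005],"dr": [0,0,0]},{"offset": [0,0,0],"dr": [0,0,0]},{"offset": [-0.0002,0,0.0005],"dr": [0,0,0]},{"offset": [0,0,0],"dr": [0,0,0]},{"offset": [0,0,0],"dr": [0,0,0]}]}}

```text
time_s: 25.65
eef_pos: [0.4912, -0.01, 0.0168]
eef_rot: [3.064, -0.102, 0.624]
force: [-3.7, 0.2, 3.6]
grip_width: 0.201
grasp_force: 55.0
```

Run:
```python
from h import *
F=[]
for _ in range(8):
    ctrl.grab_frame("top"); s=ctrl.get_state(); F.append(np.r_[s["force"],s["ft_torque"]])
print(np.mean(F,0),s["eef_pos"])
```

```text
[-4.292   0.0767  4.8443  0.0533  0.3983 -0.0048] [ 0.4912 -0.01    0.0168]
```

Contact is confirmed at about 5 N. Backing off slightly and opening.

Call:
{"name": "carry_out", "arguments": {"moves": [{"offset": [0.0001,0,-0.0003],"dr": [0,0,0]},{"offset": [0,0,0],"dr": [0,0,0]}], "squeeze": 15}}

```text
time_s: 26.25
eef_pos: [0.4911, -0.01, 0.0167]
eef_rot: [3.064, -0.102, 0.624]
force: [-1.5, 0.1, 2.6]
grip_width: 0.203
grasp_force: 15.0
```

Call:
{"name": "carry_out", "arguments": {"moves": [{"offset": [0,0,0],"dr": [0,0,0]},{"offset": [0,0,0],"dr": [0,0,0]},{"offset": [0,0,0],"dr": [0,0,0]},{"offset": [0,0,0],"dr": [0,0,0]},{"offset": [0,0,0],"dr": [0,0,0]},{"offset": [0,0,0],"dr": [0,0,0]},{"offset": [0,0,0],"dr": [0,0,0]},{"offset": [0,0,0],"dr": [0,0,0]}], "fingers": 0.07}}

```text
time_s: 27.05
eef_pos: [0.4909, -0.01, 0.0166]
eef_rot: [3.064, -0.102, 0.623]
force: [0.3, 0.2, 0.6]
grip_width: 0.798
grasp_force: 0.0
```

Call:
{"name": "carry_out", "arguments": {"moves": [{"offset": [0,0,-0.015],"dr": [0,0,0]},{"offset": [0,0,-0.02],"dr": [0,0,0]},{"offset": [0,0,-0.02],"dr": [0,0,0]},{"offset": [0.005,0,-0.025],"dr": [0,0,0]},{"offset": [0.01,0,-0.025],"dr": [0,0,0]},{"offset": [0.01,0,-0.02],"dr": [0,0,0]},{"offset": [0,0,0],"dr": [0,0,0]},{"offset": [0,0,0],"dr": [0,0,0]}]}}

```text
time_s: 27.85
eef_pos: [0.4651, -0.0083, 0.1409]
eef_rot: [3.064, -0.102, 0.623]
force: [-0.4, 0.8, -0.4]
grip_width: 0.796
grasp_force: 0.0
```

Run:
```python
from h import *
a=ctrl.grab_frame("scene")["img"][:,:,::-1]; bpose(.042); print(ctrl.get_state()["time_s"])
cv2.imwrite("pics/end.png",cv2.resize(a[150:340,165:400],None,fx=3.15,fy=3.15,interpolation=cv2.INTER_CUBIC))
```

```text
board px [[233, 287], [189, 291], [191, 243], [232, 239]] ctr [ 0.6356 -0.2333  0.042 ] yaw 0.14609684229216652 len 0.11657456361177547 w front/back 0.08783279495490103 0.08935009220992562
27.95
```

View pics/end.png

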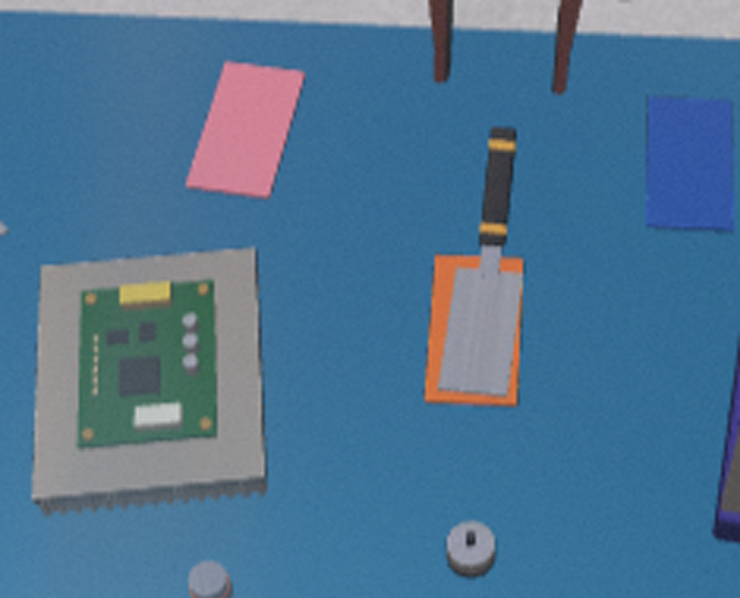

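The board is square and centred on the cooler at (147,365). The blade lies flat on the orange pad at (480,330), and the gripper is clear.

```bash
python3 -c "
from rig import ctrl
print(ctrl.job_done())"
```

```text
the job is handed in; nothing more can be done
None
```

The job is handed in (no verdict was returned): in the last picture the board stands centred and square on the cooling block, the spatula is released flat on the orange pad, the gripper is clear, and the run took about 28 of the 67 s.

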